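Latch the sample carriage of a two-lane photometer on its stop pin and take the reading

ROBOT

A 7-joint arm with a two-finger parallel gripper is mounted at the origin on a cart in front of the work surface, level with it; the furniture and walls round the work are solid. World frame = base frame: x ahead of the robot, y to its left, z up, the work surface at z = 0. Lengths are in m, angles in rad, forces in N, time in s.
With the tool pointing down it reaches from about 0.4 to 0.875 m from the base axis. Payload 19.3 kg.
Tool frame: the origin (TCP) lies between the finger pads; the fingertips stand 17 mm ahead of it and the grasp point (between the pads) lies 2 mm behind it (bot.finger_overhang is the distance from the TCP to the fingertips, in m); z points along the fingers, y is the line along which they close (so a half turn about z gives the same grasp; the last joint's range is limited). The gripper opens to 85 mm and grips with 20 to 120 N. Pads are 22 mm wide; open, the fingers measure 114 mm over their backs; the gripper's body (76 mm by 85 mm) begins 54 mm behind the grasp point. The pads swing forward as they close: fully open they stand 13 mm farther back than shut.
Start: joints at [-0.07, 0.521, -0.036, 1.599, 0.021, 1.021, -0.113], TCP at [0.625, -0, 0.248] pointing down, gripper open.
Joint ranges: [-2.91, 2.91], [-0.3, 2.13], [-1.5, 1.42], [0.17, 2.43], [-1.26, 4.41], [0.16, 1.93], [-2.52, 2.52]. Speed limits (rad/s): [1.89, 1.89, 2.39, 2.39, 3.01, 3.01, 3.01].

INTERFACE

Orientations are given as [roll, pitch, yaw] about the fixed x, y, z axes, in that order (R = Rz(yaw) Ry(pitch) Rx(roll)).
In Python, from workcell import observe, grab_frame, bot gives the robot as it stands.
- The arm moves only by the shell command python3 -m crank 'ROWS' [FORCE]. ROWS is a JSON object of lists of equal length, an entry for each row: "linear": the shift along the world's x, y, z each as a share of 0.25 m, from -1 to 1, a list of three; "delta_rot": the turn, a rotation vector about the world's x, y, z each as a share of 30 degrees, from -1 to 1, a list of three; "fingers": the opening, from -1 (shut) to 1 (fully open). In form: {"linear": [[dx, dy, dz], ...], "delta_rot": [[rx, ry, rz], ...], "fingers": [fingers, ...]}. A call has 1 to 5 rows; each row is the pose to reach, as a shift and turn from the pose commanded when the call began; what a row does not reach only later rows make up. A row lasts 1/10 s, in which the tool goes at most 50 mm and 8.59 degrees, less where a joint would pass 70% of its speed; a pose out of reach is approached as far as the arm can. A call with a number of a shift or a turn outside -1 to 1 is refused whole. A call with a gripper value outside its range is refused whole. The fingers move at their own pace and stop on an object; FORCE is the grip in N (left out, the last holds). Time passes only in rows, so rows that repeat a pose let the fingers close. It gives the time, the measured TCP pose, the force, the opening and the grip force at its end, in the units of the state.
- observe(): the state, without advancing time (a new reading comes with each control period).
- grab_frame(name): name is "scene" or "side" or "wrist"; returns a dict with "image" (400x640x3 uint8, red, green, blue), "mtx" (3x3 intrinsics, pixels), "k1" (the pictures are not rectified: a ray, as slopes to the right and down, at radius r is drawn at 1 + k1 r^2 times it, then the intrinsics apply), "xyz" and "orientation" of the camera in the world. Camera axes: x right, y down, z forward; pixel columns grow to the right and rows downward; lengths in m; the calibration is good to about 2 mm. A picture is of the moment at which its call begins. There is no depth.
- bot.job_done(): hands the job in; it is judged then, once.
The state is a dict: "clock": time; "qpos": joint angles; "qd": joint speeds; "joint_efforts": joint torques, N m; "position": TCP position; "tool_rot": TCP orientation; "force": force on the tool from outside, world axes, zero at the start; "moment": the same for the moment, N m; "grip_width": finger opening in m; "finger_force": force on a finger pad.
Only numpy, scipy, OpenCV 4.12 (cv2) and the standard library are available. Lean on these libraries where they do the work, as an engineer would, in place of code of your own. Each camera call takes 0.05 s, during which the arm holds its last target. There are 200 camera calls.

TASK

Of the photometer's two sprung carriages, push the one that holds the tall capped glass vial in past its stop pin without ramming it into its end stop, then back off and let it return until it rests latched on the pin, midway, with the vial between the lenses. Then, not before, press the large round read key well down and let it come up again. Use the fingertips only to push and press: nothing is to be picked up or tipped, and the other carriage, the small key and the things lying around are left alone.

Things in the scene. Friction and masses are not known exactly. Their poses are not given: they have to be found in the camera images.
- reader: Two-lane bench photometer, white and grey, fixed, 175 x 300 mm, 86 mm high at its towers. Origin on the worktop; its x axis points from its front to its rear, the way both carriages slide when pushed in; y to its left. In this frame the lanes run at y = +85 mm (left) and -10 mm (right), the lenses face each other across each lane at x = +4 mm; base plate 30 mm high, from x = -95 to +80 mm.
- vial: The sample: glass vial with a ribbed black screw cap, 25 mm diameter, 62 mm tall, loose; it stands 22 mm deep in the pocket of one of the two carriages (left or right varies) and shows 40 mm above it. Origin at the centre of its underside. In the reader's frame it starts at x = -30, z = 44 mm and rides with the carriage.
- standard: The check standard: short plain metal plug without a cap, 25 mm diameter, 34 mm tall, 40 g, loose; it stands in the pocket of the other carriage and shows 12 mm above it. Origin at the centre of its underside, z up.
- carriage_left (a joint): Travel (m) of the left carriage along the reader's x: 0 = out (start), 0.034 = latched on the stop pin (wanted), 0.056 = end stop. A spring drives it back with 3.5 N at 0, 6.5 N at the end; damping adds 1 N at 50 mm/s, the pin's ramp some 2 N from 0.012 to 0.032. Pushed beyond 0.036 the pin snaps in; let go, it then runs back to 0.034 and stays. Let go earlier, it runs back to 0.
- carriage_right (a joint): Travel (m) of the right carriage, the same as the left one.
- push_left (a point): Centre of the left carriage's push face: ribbed, upright, 44 mm wide, 32 to 82 mm above the worktop, looking to the front (reader's -x). This point is 60 mm above the worktop and moves with the carriage. The room in front of it is free; the base plate under its way is 30 mm high. The sprung stop pin sits in a 66 mm high block left of the lane, at the reader's x = -45 mm.
- push_right (a point): The same for the right carriage.
- read_key (a joint): Travel (m) of the large read key: 0 = up, 0.006 = fully down, straight down, sprung; 5 N press it fully. It counts as pressed beyond 0.004 and comes up by itself.
- read_key_top (a point): Centre of the top of the large round read key, 28 mm diameter, in a black ring on the key panel at the front right of the reader; 63 mm above the worktop when up. Moves with the key.
- zero_key (a joint): Travel (m) of the small zero key: 0 = up, 0.004 = down. To be left alone.
- zero_key_top (a point): Centre of the top of the small zero key, 14 mm diameter, 50 mm behind the read key.
- marker: Marker pen, 132 mm long, 18 mm high, lying to the right of the reader. Bystander.
- forceps: Steel forceps, 126 mm long, 11 mm high, lying to the left of the reader. Bystander.
- dye_bottle: Small white dropper bottle with a yellow cap, 42 mm diameter, 84 mm tall, standing left of the reader. Bystander.
- pcr_strip: Strip of small tubes, 23 x 70 x 8 mm, lying on the right. Bystander.
- tube_15: Conical tube, 119 mm long, 20 mm thick, lying on the left. Bystander.
- amber_bottle: Amber bottle, 48 mm diameter, 96 mm tall, standing on the left. Bystander.

How it is judged:
On the way, in this order (a step that is already met when the one before it is completed fails the run):
1. the vial's carriage has been let go and rests latched on the stop pin, the vial upright between the lenses (((value of joint carriage_left between 0.0315 and 0.0365 m and y of vial in the frame of reader between 0.079 and 0.091 m and value of joint carriage_right below 0.004 m) or (value of joint carriage_right between 0.0315 and 0.0365 m and y of vial in the frame of reader between -0.016 and -0.004 m and value of joint carriage_left below 0.004 m)) and x of vial in the frame of reader between 0 and 0.008 m and z of vial in the frame of reader between 0.041 and 0.048 m and angle between vial's own z axis and vertical below 0.15 rad and velocity of joint carriage_left between -0.005 and 0.005 m/s and velocity of joint carriage_right between -0.005 and 0.005 m/s and contact force between the fingers and reader below 0.3 N), for 0.2 s.
2. the read key is pressed well down while the carriage rests latched (((value of joint carriage_left between 0.0315 and 0.0365 m and y of vial in the frame of reader between 0.079 and 0.091 m and value of joint carriage_right below 0.004 m) or (value of joint carriage_right between 0.0315 and 0.0365 m and y of vial in the frame of reader between -0.016 and -0.004 m and value of joint carriage_left below 0.004 m)) and x of vial in the frame of reader between 0 and 0.008 m and z of vial in the frame of reader between 0.041 and 0.048 m and angle between vial's own z axis and vertical below 0.15 rad and value of joint read_key above 0.004 m), for 0.04 s.
At the end, for the whole second after the job is handed in: The carriage with the vial rests latched at 31.5 to 36.5 mm of travel, the vial seated and upright (within 0.15 rad) within 4 mm of the lens axis and at rest; the other carriage is out (under 4 mm) with the standard seated; both keys are up (((value of joint carriage_left between 0.0315 and 0.0365 m and y of vial in the frame of reader between 0.079 and 0.091 m and value of joint carriage_right below 0.004 m) or (value of joint carriage_right between 0.0315 and 0.0365 m and y of vial in the frame of reader between -0.016 and -0.004 m and value of joint carriage_left below 0.004 m)) and x of vial in the frame of reader between 0 and 0.008 m and z of vial in the frame of reader between 0.041 and 0.048 m and angle between each of vial, standard's own z axis and vertical below 0.15 rad and z of standard in the frame of reader between 0.041 and 0.048 m and linear speed of vial below 0.01 m/s and value of joint each of read_key, zero_key below 0.0015 m); the robot touches nothing.
It fails at once if the vial or the standard is lifted out of its pocket or tipped (z of any of vial, standard in the frame of reader above 0.056 m or angle between any of vial, standard's own z axis and vertical above 0.35 rad).
It fails at once if the carriage with the standard is pushed in by more than 10 mm, or the small zero key is pressed (x of standard in the frame of reader above -0.02 m or value of joint zero_key above 0.0025 m).
It fails at once if the read key is pressed before the vial stands between the lenses (value of joint read_key above 0.004 m and not (x of vial in the frame of reader between 0 and 0.008 m)).
It fails at once if the photometer is rammed: pushed with more than 40 N (contact force between the fingers and reader above 40 N).
It fails at once if a bystander is shifted by more than 25 mm (distance of any of marker, forceps, dye_bottle, pcr_strip, tube_15, amber_bottle from where it was at the start of the episode above 0.025 m).
It also fails if it takes over 45 s, if anything falls off the work surface, if the arm or the gripper's body presses on something with over 40 N, if the wrist force passes 120 N, or if a joint passes its speed limit or range.

## Working session

There is one attempt and no reset: what is moved stays moved. The work goes in short steps, Python scripts to look and compute and a shell command to move; the robot and the scene stay as the last step left them, time stands still between calls to the robot, and variables do not carry over. Pictures are saved under pics/ and viewed, at most 10 in all, crops included, and the job is handed in when it is done.

```bash
mkdir -p pics
cat > h.py <<'E'
import numpy as np, cv2, json
from scipy.spatial.transform import Rotation as R
def save(f,name):
    cv2.imwrite(f'pics/{name}.png',f['image'][:,:,::-1])
    np.savez(f'pics/{name}.npz',mtx=f['mtx'],k1=f['k1'],xyz=f['xyz'],o=f['orientation'])
def cam(name):
    d=np.load(f'pics/{name}.npz'); o=d['o']
    Rm=o if o.shape==(3,3) else (R.from_euler('xyz',o).as_matrix() if o.size==3 else R.from_quat(o).as_matrix())
    return d['mtx'],float(d['k1']),d['xyz'],Rm
def ray(name,uv):
    K,k1,c,Rm=cam(name)
    s=cv2.undistortPoints(np.array([[uv]],float),K,np.array([k1,0,0,0,0]))[0,0]
    return c,Rm@np.array([s[0],s[1],1])
def atz(name,uv,z):
    c,d=ray(name,uv); return c+d*(z-c[2])/d[2]
def proj(name,P):
    K,k1,c,Rm=cam(name); p=(np.atleast_2d(P)-c)@Rm
    return cv2.projectPoints(p,np.zeros(3),np.zeros(3),K,np.array([k1,0,0,0,0]))[0][:,0]
E
python3 - <<'E'
from h import *
from workcell import observe, grab_frame, bot
for n in ['scene','side','wrist']:
    f=grab_frame(n); save(f,n+'0'); print(n,f['xyz'],f['orientation'],f['k1'],f['mtx'][0])
print(observe())
a=[cv2.imread(f'pics/{n}0.png') for n in ['scene','wrist']]
E
```

```text
scene [0.09468739 0.86403059 0.70194503] [-2.12253987 -0.01494983 -2.70556605] -0.08260531435795415 [369.96884926   0.         323.26039262]
side [ 0.301356   -1.0685933   0.93730732] [-2.27907988  0.02119466 -0.24398252] -0.10135159192377952 [410.39039903   0.         315.05828382]
wrist [0.62606423 0.08155258 0.37335832] [ 2.81618313e+00  1.21660595e-03 -5.70093749e-04] -0.028342106883120197 [296.5387523    0.         321.30522514]
{'clock': 0.15, 'qpos': array([-0.07022623,  0.5218636 , -0.03631381,  1.59982938,  0.02119459,
        1.02109617, -0.11277823]), 'qd': array([ 1.21631810e-03, -3.02662747e-03, -7.23944015e-04,  7.74496950e-05,
       -4.32577409e-04, -1.05838492e-03, -6.93314375e-04]), 'joint_efforts': array([ 4.00798544e-04, -9.27376485e+01,  1.98035471e+00, -3.70049715e+01,
        1.79930578e-02,  6.46477114e-03, -1.41420460e-05]), 'position': array([ 6.24785286e-01, -1.66164486e-05,  2.47883576e-01]), 'tool_rot': array([-3.14078270e+00,  5.50503205e-05,  1.57081653e+00]), 'force': array([0.6976572 , 0.6115651 , 1.06391729]), 'moment': array([ 0.01255226,  0.01758384, -0.00667736]), 'finger_force': 0.0, 'grip_width': 0.0855865455939253}
```

View pics/scene0.png

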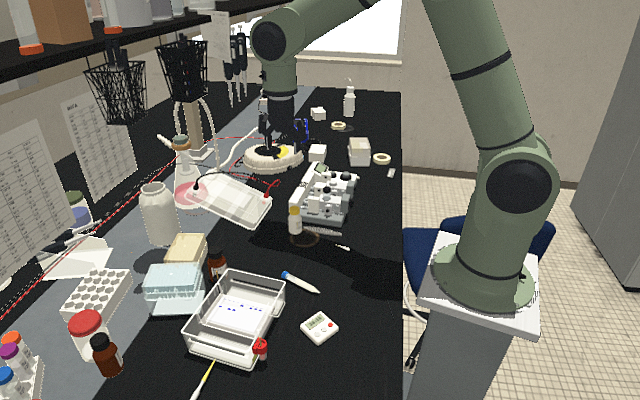

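View pics/wrist0.png

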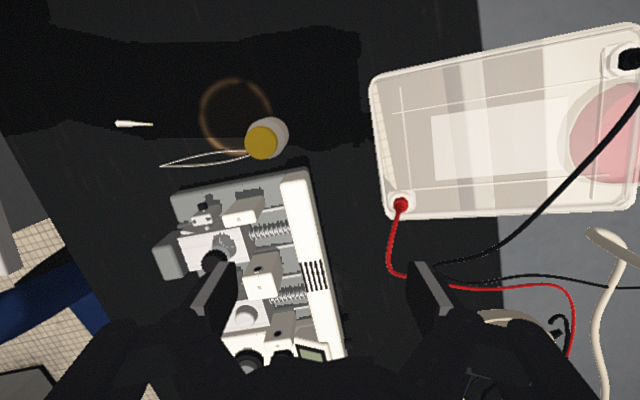

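View pics/side0.png

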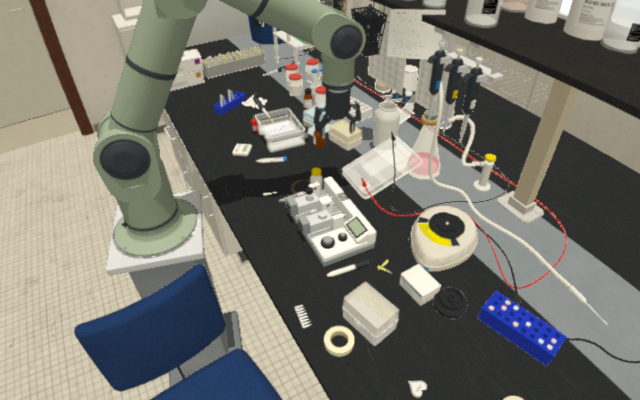

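The wrist view shows the black-capped vial in the left carriage (~215,262) and the metal plug in the right one (~245,315). The reader is yawed by roughly +10°. Next I'll enlarge the side and wrist views.

Run:
```python
from h import *
a=cv2.imread('pics/side0.png')[165:270,275:385]; cv2.imwrite('pics/c1.png',cv2.resize(a,None,fx=5.5,fy=5.5,interpolation=cv2.INTER_CUBIC))
a=cv2.imread('pics/wrist0.png')[150:380,140:360]; cv2.imwrite('pics/c2.png',cv2.resize(a,None,fx=2.6,fy=2.6,interpolation=cv2.INTER_CUBIC))
```

```text
(no output)
```

View pics/c1.png

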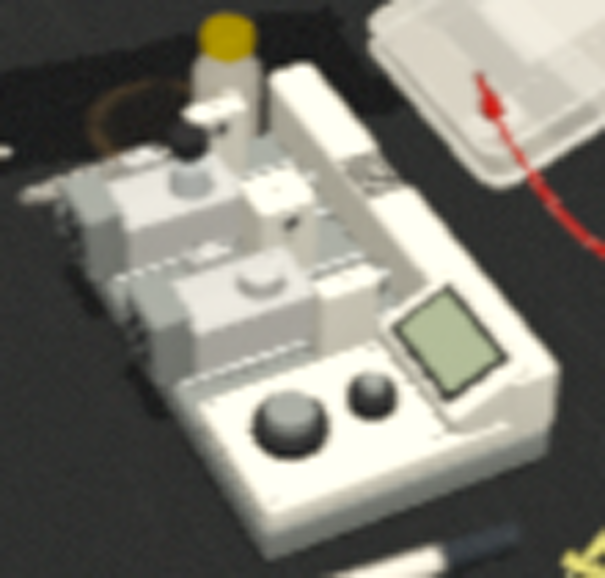

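View pics/c2.png

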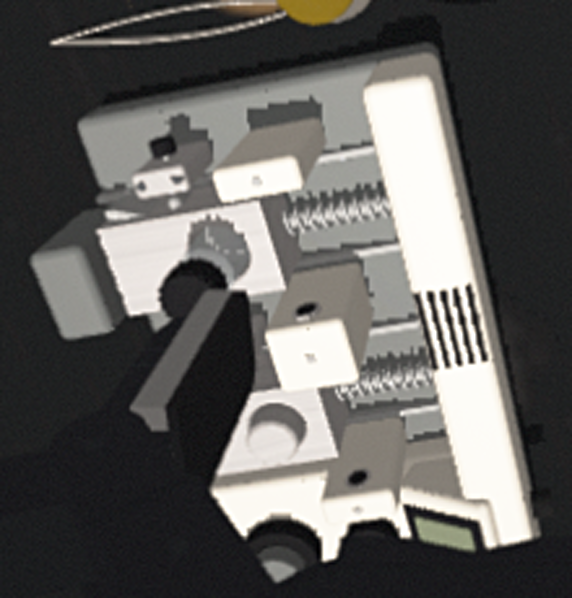

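Run:
```python
from h import *
S=lambda u,v:(275+u/5.5,165+v/5.5); W=lambda u,v:(140+u/2.6,150+v/2.6)
for n,c,uv,z in [('vial','side0',S(190,132),.106),('vial','wrist0',W(196,293),.106),('plug','side0',S(262,275),.078),('plug','wrist0',W(275,433),.078),('read','side0',S(292,410),.063),('read','wrist0',W(282,560),.063),('zero','side0',S(373,385),.06),
 ('FL','wrist0',W(80,120),.03),('FRbottom','side0',S(268,555),.0),('FR','side0',S(265,523),.03),('pushTL','wrist0',W(33,258),.082),('pushBL','wrist0',W(66,340),.082)]:
    print(n,c,atz(c,uv,z).round(4))
```

```text
vial side0 [ 0.512  -0.0768  0.106 ]
vial wrist0 [ 0.517  -0.0721  0.106 ]
plug side0 [ 0.5287 -0.1763  0.078 ]
plug wrist0 [ 0.5338 -0.1623  0.078 ]
read side0 [ 0.5212 -0.2667  0.063 ]
read wrist0 [ 0.5256 -0.2566  0.063 ]
zero side0 [ 0.569  -0.2575  0.06  ]
FL wrist0 [ 0.4418 -0.0241  0.03  ]
FRbottom side0 [ 0.4964 -0.3087  0.    ]
FR side0 [ 0.4942 -0.3116  0.03  ]
pushTL wrist0 [ 0.4392 -0.0695  0.082 ]
pushBL wrist0 [ 0.4464 -0.1098  0.082 ]
```

The side crop puts the read key at (328,239) and the zero key at (343,235). The wrist crop puts the vial cap at (215,263) and the left push face edge at (153–165, 249–281). From these the reader origin is about (0.559, -0.153) with a yaw of about 10.4°. I'll shut the fingers and move in front of the left push face.

```bash
python3 -m crank '{"linear":[[-0.16,-0.07,0],[-0.33,-0.15,0],[-0.5,-0.22,0],[-0.66,-0.30,0],[-0.82,-0.37,0]],"delta_rot":[[0,0,0.1],[0,0,0.2],[0,0,0.347],[0,0,0.347],[0,0,0.347]],"fingers":[-1,-1,-1,-1,-1]}' 40
python3 -m crank '{"linear":[[0,0,-0.1],[0,0,-0.2],[0,0,-0.3],[0,0,-0.4],[0,0,-0.4]],"delta_rot":[[0,0,0],[0,0,0],[0,0,0],[0,0,0],[0,0,0]],"fingers":[-1,-1,-1,-1,-1]}'
python3 - <<'E'
from h import *
from workcell import observe, grab_frame, bot
print(bot.finger_overhang)
for n in ['wrist','side']: save(grab_frame(n),n+'1')
w=cv2.imread('pics/wrist1.png')
s=cv2.resize(cv2.imread('pics/side1.png')[150:270,260:390],(520,480))
cv2.imwrite('pics/w1.png',cv2.resize(w,(640,400)))
o=observe(); print(o['position'],o['tool_rot'],o['force'],o['grip_width'])
E
```

```text
clock: 0.65
position: [0.4181, -0.0933, 0.2482]
tool_rot: [-3.141, 0.0, 1.752]
force: [0.2, 0.1, 0.6]
grip_width: 0.0126
finger_force: 0.0
clock: 1.15
position: [0.4186, -0.0923, 0.1462]
tool_rot: [-3.137, -0.001, 1.753]
force: [0.4, -0.0, 0.0]
grip_width: 0.0
finger_force: 0.0
0.017
[ 0.41992643 -0.0925265   0.14863883] [-3.14074935e+00 -2.30954919e-04  1.75237029e+00] [1.64453883 0.53086368 0.25027471] 0.00015299321875481724
```

View pics/wrist1.png

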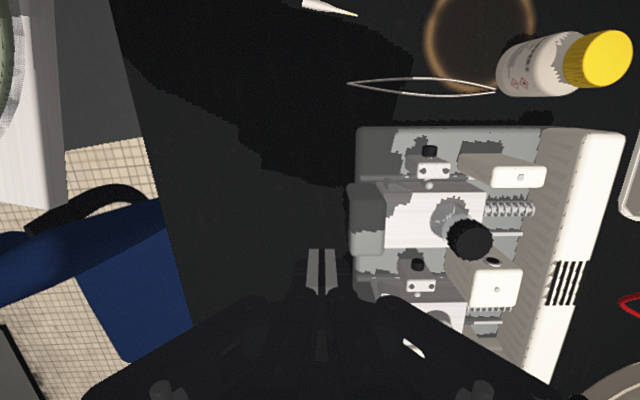

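The fingertips (322,250–290) hang left of the left carriage's push face (x≈349, rows 183–283). I'll check the lateral alignment and the gap.

Run:
```python
from h import *
c,s=np.cos(.1815),np.sin(.1815); Rr=np.array([[c,-s],[s,c]]); t=np.array([.4195,-.0925])
for n,uv,z in [('faceTL',(349,184),.082),('faceBL',(357,282),.082),('vial',(471,240),.106),('tip',(322,250),.131),('tipL',(308,250),.131),('tipR',(337,250),.131),('FLbase',(357,128),.03),('rearL',(625,131),.086)]:
    p=atz('wrist1',uv,z); print(n,p.round(4),'reader-axes rel TCP',((p[:2]-t)@Rr).round(4))
```

```text
faceTL [ 0.4316 -0.058   0.082 ] reader-axes rel TCP [0.0181 0.0318]
faceBL [ 0.4532 -0.1303  0.082 ] reader-axes rel TCP [ 0.0263 -0.0433]
vial [ 0.5101 -0.0734  0.106 ] reader-axes rel TCP [0.0926 0.0025]
tip [ 0.4184 -0.084   0.131 ] reader-axes rel TCP [0.0004 0.0086]
tipL [ 0.4111 -0.0853  0.131 ] reader-axes rel TCP [-0.007   0.0086]
tipR [ 0.4262 -0.0825  0.131 ] reader-axes rel TCP [0.0083 0.0086]
FLbase [ 0.4354 -0.0245  0.03  ] reader-axes rel TCP [0.0279 0.064 ]
rearL [0.5946 0.0085 0.086 ] reader-axes rel TCP [0.1905 0.0677]
```

```bash
python3 -m crank '{"linear":[[0,0,-0.12],[0,0,-0.22],[0,0,-0.312],[0,0,-0.312],[0,0,-0.312]],"delta_rot":[[0,0,0],[0,0,0],[0,0,0],[0,0,0],[0,0,0]],"fingers":[-1,-1,-1,-1,-1]}'
python3 -m crank '{"linear":[[0.008,0.0014,0],[0.016,0.003,0],[0.024,0.0044,0],[0.028,0.0051,0],[0.028,0.0051,0]],"delta_rot":[[0,0,0],[0,0,0],[0,0,0],[0,0,0],[0,0,0]],"fingers":[-1,-1,-1,-1,-1]}'
```

```text
clock: 1.75
position: [0.4205, -0.0926, 0.0714]
tool_rot: [3.141, 0.0, 1.752]
force: [0.0, -0.6, -0.3]
grip_width: -0.0003
finger_force: 0.0
clock: 2.25
position: [0.427, -0.0913, 0.0704]
tool_rot: [-3.142, 0.0, 1.752]
force: [-3.3, -1.0, 1.8]
grip_width: -0.0
finger_force: 1.7
```

```bash
python3 -m crank '{"linear":[[0.004,0.0007,0],[0.008,0.0014,0],[0.012,0.0022,0],[0.012,0.0022,0],[0.012,0.0022,0]],"delta_rot":[[0,0,0],[0,0,0],[0,0,0],[0,0,0],[0,0,0]],"fingers":[-1,-1,-1,-1,-1]}'
```

```text
clock: 2.75
position: [0.43, -0.0907, 0.0703]
tool_rot: [3.142, 0.0, 1.752]
force: [-3.5, -0.1, 2.5]
grip_width: 0.0001
finger_force: 1.8
```

```bash
python3 -m crank '{"linear":[[0.03,0.0055,0],[0.06,0.011,0],[0.09,0.0165,0],[0.126,0.023,0],[0.126,0.023,0]],"delta_rot":[[0,0,0],[0,0,0],[0,0,0],[0,0,0],[0,0,0]],"fingers":[-1,-1,-1,-1,-1]}'
python3 - <<'E'
from h import *
from workcell import observe, grab_frame, bot
save(grab_frame('wrist'),'wrist2'); save(grab_frame('side'),'side2')
w=cv2.resize(cv2.imread('pics/wrist2.png')[60:400,260:640],None,fx=1.5,fy=1.5,interpolation=cv2.INTER_CUBIC)
cv2.imwrite('pics/w2.png',w)
o=observe(); print(o['position'],o['force'])
E
```

```text
clock: 3.25
position: [0.4618, -0.0846, 0.07]
tool_rot: [-3.141, -0.0, 1.753]
force: [-4.9, -0.2, -0.5]
grip_width: 0.0005
finger_force: 2.4
[ 0.46088621 -0.0848508   0.07003008] [-6.07662153  0.80979294 -1.47076874]
```

View pics/w2.png

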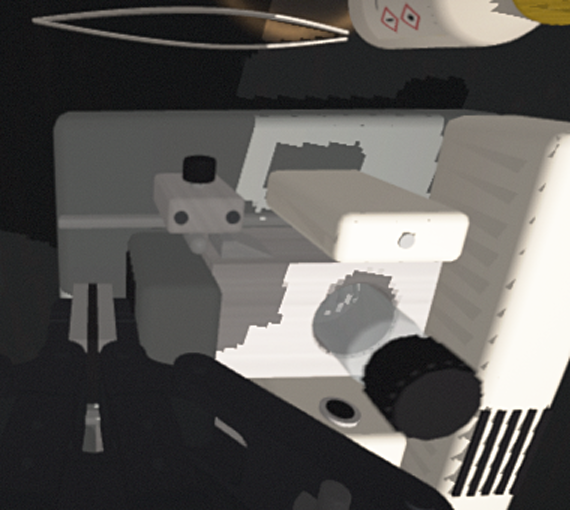

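The carriage has moved in. The cap top is at about (551,329), the vial's base ring at about (493,268), and the base's front-left corner at about (299,137).

Run:
```python
from h import *
c,s=np.cos(.1815),np.sin(.1815); Rr=np.array([[c,-s],[s,c]])
q=lambda n,uv,z:(atz(n,uv,z)[:2]@Rr).round(4)
W=lambda u,v:(260+u/1.5,60+v/1.5)
for n,uv,z in [('FL',W(56,117),.03),('cap',W(437,404),.106),('ring',W(352,318),.066),('pinblockFL',W(155,176),.066),('pinblockBL',W(164,232),.066),('towerFL',W(336,213),.086),('towerR',W(468,215),.086)]: print(n,q('wrist2',uv,z))
for n,uv,z in [('FL',(357,128),.03),('cap',(471,240),.106),('ring',(450,217),.066),('towerF',(492,168),.086),('towerR',(546,168),.086),('pinFL',(406,158),.066)]: print('w1',n,q('wrist1',uv,z))
```

```text
FL [ 0.4267 -0.1028]
cap [ 0.5278 -0.1659]
ring [ 0.5276 -0.1652]
pinblockFL [ 0.4587 -0.1163]
pinblockBL [ 0.4624 -0.1342]
towerFL [ 0.5038 -0.1213]
towerR [ 0.5397 -0.1219]
w1 FL [ 0.4239 -0.1027]
w1 cap [ 0.4885 -0.1642]
w1 ring [ 0.4917 -0.1644]
w1 towerF [ 0.505  -0.1231]
w1 towerR [ 0.5405 -0.1229]
w1 pinFL [ 0.4547 -0.1204]
```

Travel is about 39 mm. I'll push 5 mm more, then back off.

```bash
python3 -m crank '{"linear":[[0.007,0.0013,0],[0.014,0.0026,0],[0.02,0.0036,0],[0.02,0.0036,0],[0.02,0.0036,0]],"delta_rot":[[0,0,0],[0,0,0],[0,0,0],[0,0,0],[0,0,0]],"fingers":[-1,-1,-1,-1,-1]}'
python3 -m crank '{"linear":[[-0.012,-0.0022,0],[-0.024,-0.0044,0],[-0.04,-0.0074,0],[-0.08,-0.0147,0],[-0.12,-0.022,0]],"delta_rot":[[0,0,0],[0,0,0],[0,0,0],[0,0,0],[0,0,0]],"fingers":[-1,-1,-1,-1,-1]}'
python3 - <<'E'
from h import *
from workcell import observe, grab_frame, bot
save(grab_frame('wrist'),'wrist3')
w=cv2.resize(cv2.imread('pics/wrist3.png')[60:400,260:640],None,fx=1.5,fy=1.5,interpolation=cv2.INTER_CUBIC)
cv2.imwrite('pics/w3.png',w)
o=observe(); print(o['position'],o['force'])
E
```

```text
clock: 3.85
position: [0.4656, -0.0839, 0.07]
tool_rot: [-3.14, -0.0, 1.753]
force: [-5.5, 1.0, -2.4]
grip_width: -0.0002
finger_force: 2.7
clock: 4.35
position: [0.436, -0.0898, 0.0704]
tool_rot: [3.141, 0.0, 1.752]
force: [-0.0, -0.1, 0.2]
grip_width: 0.0
finger_force: 0.0
[ 0.43417543 -0.090182    0.07036021] [-1.51354171 -2.20071066 -0.36596113]
```

View pics/w3.png

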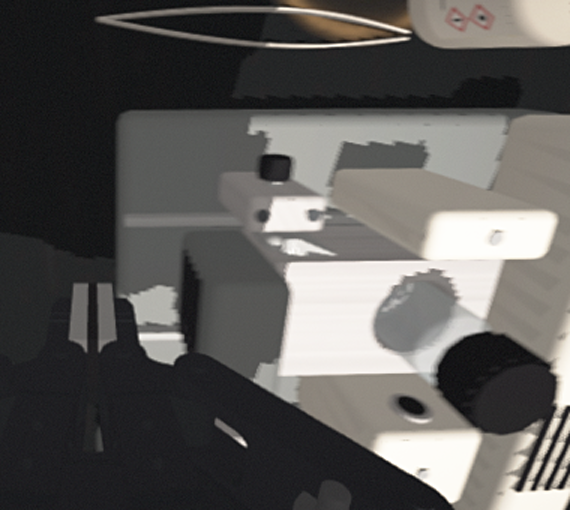

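The fingers are clear, the force is about zero, and the carriage has stayed in: it is latched with the vial upright. Next I'll raise the arm and move over to view the read key.

```bash
python3 -m crank '{"linear":[[0,0,0.15],[0,0,0.3],[0,0,0.42],[0,0,0.42],[0,0,0.42]],"delta_rot":[[0,0,0],[0,0,0],[0,0,0],[0,0,0],[0,0,0]],"fingers":[-1,-1,-1,-1,-1]}'
python3 -m crank '{"linear":[[0.07,-0.16,0],[0.14,-0.33,0],[0.22,-0.5,0],[0.29,-0.66,0],[0.36,-0.82,0]],"delta_rot":[[0,0,0],[0,0,0],[0,0,0],[0,0,0],[0,0,0]],"fingers":[-1,-1,-1,-1,-1]}'
python3 -m crank '{"linear":[[0,0,0],[0,0,0]],"delta_rot":[[0,0,0],[0,0,0]],"fingers":[-1,-1]}'
python3 - <<'E'
from h import *
from workcell import observe, grab_frame, bot
save(grab_frame('wrist'),'wrist4')
o=observe(); print(o['position'],o['force'])
E
```

```text
clock: 4.9
position: [0.4366, -0.0897, 0.1758]
tool_rot: [3.14, 0.001, 1.752]
force: [-0.7, 0.8, 0.1]
grip_width: 0.0001
finger_force: 0.0
clock: 5.4
position: [0.5263, -0.2962, 0.1737]
tool_rot: [-3.14, -0.001, 1.752]
force: [1.6, 1.1, 0.8]
grip_width: 0.0002
finger_force: 0.0
clock: 5.6
position: [0.5257, -0.2949, 0.1734]
tool_rot: [-3.14, -0.001, 1.751]
force: [-0.8, 1.1, 0.1]
grip_width: 0.0001
finger_force: 0.0
[ 0.52578089 -0.29390825  0.17385133] [ 0.12259061  0.21096906 -0.74929768]
```

View pics/wrist4.png

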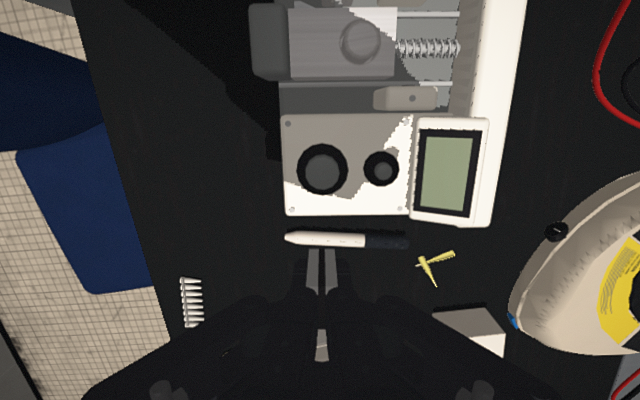

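The read key is at about (322,169), the zero key at (381,168), and the plug is still in place at (360,41).

Run:
```python
from h import *
for n,uv,z in [('read',(322,170),.063),('zero',(382,169),.062),('tip',(322,250),.157)]:
    print(n,atz('wrist4',uv,z).round(4))
```

```text
read [ 0.5214 -0.2642  0.063 ]
zero [ 0.5693 -0.2549  0.062 ]
tip [ 0.5256 -0.2872  0.157 ]
```

```bash
python3 -m crank '{"linear":[[-0.017,0.123,0],[-0.017,0.123,-0.12],[-0.017,0.123,-0.24],[-0.017,0.123,-0.326],[-0.017,0.123,-0.326]],"delta_rot":[[0,0,0],[0,0,0],[0,0,0],[0,0,0],[0,0,0]],"fingers":[-1,-1,-1,-1,-1]}'
python3 -m crank '{"linear":[[0,0,-0.012],[0,0,-0.024],[0,0,-0.036],[0,0,-0.044],[0,0,-0.044]],"delta_rot":[[0,0,0],[0,0,0],[0,0,0],[0,0,0],[0,0,0]],"fingers":[-1,-1,-1,-1,-1]}'
```

```text
clock: 6.15
position: [0.5206, -0.2618, 0.0912]
tool_rot: [-3.138, -0.003, 1.754]
force: [0.1, 0.1, 0.9]
grip_width: -0.0
finger_force: 0.0
clock: 6.65
position: [0.5225, -0.2638, 0.083]
tool_rot: [3.141, 0.0, 1.752]
force: [0.9, 0.6, 2.3]
grip_width: 0.0002
finger_force: 1.0
```

```bash
python3 -m crank '{"linear":[[0,0,-0.008],[0,0,-0.016],[0,0,-0.016]],"delta_rot":[[0,0,0],[0,0,0],[0,0,0]],"fingers":[-1,-1,-1]}'
python3 -m crank '{"linear":[[0,0,-0.006],[0,0,-0.006],[0,0,-0.006]],"delta_rot":[[0,0,0],[0,0,0],[0,0,0]],"fingers":[-1,-1,-1]}'
```

```text
clock: 6.95
position: [0.5225, -0.2639, 0.0788]
tool_rot: [3.141, 0.0, 1.752]
force: [0.9, 0.4, 3.8]
grip_width: -0.0001
finger_force: 2.2
clock: 7.25
position: [0.5226, -0.2639, 0.0779]
tool_rot: [3.141, 0.0, 1.752]
force: [-0.9, 2.7, 15.4]
grip_width: -0.0001
finger_force: 7.3
```

The force has reached 15 N, so the key has bottomed. I'll raise the arm and check.

```bash
python3 -m crank '{"linear":[[0,0,0.03],[0,0,0.12],[0,0,0.28],[0,-0.1,0.4],[-0.05,-0.14,0.4]],"delta_rot":[[0,0,0],[0,0,0],[0,0,0],[0,0,0],[0,0,0]],"fingers":[-1,-1,-1,-1,-1]}'
python3 -m crank '{"linear":[[0,0,0.1],[0,0,0.1],[0,0,0.1]],"delta_rot":[[0,0,0],[0,0,0],[0,0,0]],"fingers":[-1,-1,-1]}'
python3 - <<'E'
from h import *
from workcell import observe, grab_frame, bot
save(grab_frame('side'),'side5'); save(grab_frame('wrist'),'wrist5')
f=lambda a:cv2.resize(a,(400,380),interpolation=cv2.INTER_CUBIC)
a=cv2.imread('pics/side5.png')[160:265,275:385]; b=cv2.imread('pics/wrist5.png')[0:240,220:480]
cv2.imwrite('pics/e5.png',np.hstack([f(a),f(b)]))
E
```

```text
clock: 7.75
position: [0.5115, -0.3012, 0.1811]
tool_rot: [3.137, 0.004, 1.752]
force: [-0.3, -0.9, -0.8]
grip_width: 0.0002
finger_force: 0.0
clock: 8.05
position: [0.5094, -0.2988, 0.2021]
tool_rot: [-3.141, -0.0, 1.752]
force: [-0.2, 0.1, -0.7]
grip_width: 0.0003
finger_force: 0.0
```

View pics/e5.png

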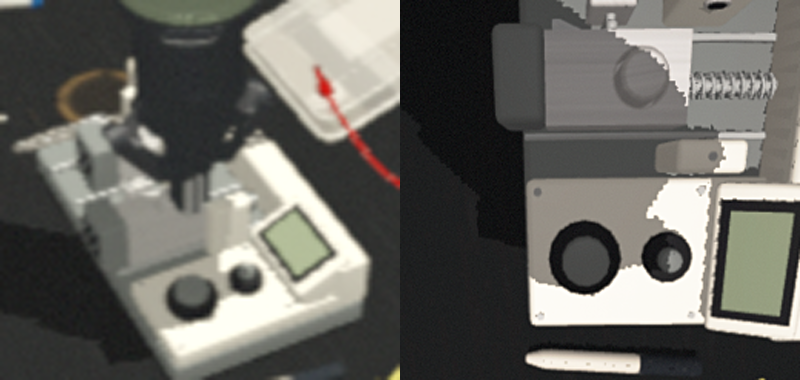

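The left carriage is still latched (left crop, its face at about (90,150), well inside). The right carriage is out with its plug seated, both keys are up, and the robot is clear.

```bash
python3 -c "
from workcell import bot
print(bot.job_done())"
```

```text
the job is handed in; nothing more can be done
None
```

The left carriage with the vial rests latched on its pin, the read key was then pressed fully down and came back up, and the job is handed in; the hand-in returned no verdict.

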